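Check the clamp-rail channel with a sprung depth gauge

ROBOT

A 7-joint arm with a two-finger parallel gripper is mounted at the origin on the work surface. World frame = base frame: x ahead of the robot, y to its left, z up, the work surface at z = 0. Lengths are in m, angles in degrees, forces in N, time in s.
With the tool pointing down it reaches from about 0.425 to 0.875 m from the base axis. Payload 4.7 kg.
Tool frame: the origin (TCP) lies between the finger pads; the fingertips stand 8 mm ahead of it and the grasp point (between the pads) lies 11 mm behind it; z points along the fingers, y is the line along which they close (so a half turn about z gives the same grasp; the last joint's range is limited). The gripper opens to 87 mm and grips with 3 to 60 N. Pads are 19 mm wide; open, the fingers measure 117 mm over their backs; the gripper's body (75 mm by 190 mm) begins 51 mm behind the grasp point.
Start: joints at [73.631, 18.392, -4.016, 83.108, 1.295, 78.541, -3.26], TCP at [0.192, -0.621, 0.231] pointing down, gripper open.
Joint ranges: [-163.93, 163.93], [-17.29, 119.83], [-79.2, 71.16], [3.27, 140.29], [-89.18, 269.18], [5.43, 117.66], [-154.24, 154.24]. Speed limits (degrees/s): [147.25, 147.25, 180, 180, 180, 180, 180].

INTERFACE

Orientations are given as [roll, pitch, yaw] about the fixed x, y, z axes, in that order (R = Rz(yaw) Ry(pitch) Rx(roll)).
In Python, from cell import env, viewer gives the robot as it stands. The module is installed in compiled form; this text tells all that it offers.
- The arm moves only by the tool arm_command, never from a script. Its argument "series" is a list of rows, each a list of 2 entries, a list of its own where there are three numbers: the shift along the tool's x, y, z in mm, then the turn about the tool's z in rad. A call has exactly 5 rows; each row is the pose to reach, as a shift and turn from the pose commanded when the call began, along the tool's axes at that moment; what a row does not reach only later rows make up. A row lasts 1/10 s, in which the tool goes at most 50 mm and 8.59 degrees, less where a joint would pass 70% of its speed; a pose out of reach is approached as far as the arm can. A call with a gripper value outside its range is refused whole. "grip" is the gripper command: -1 is fully open, 1 is shut, values between are in proportion, set as the call begins (left out, the last holds). The fingers move at their own pace and stop on an object; "grip_force" is the grip in N (left out, the last holds). Time passes only in rows, so rows that repeat a pose let the fingers close, or fill a call up. It gives the time, the measured TCP pose, the force, the opening and the grip force at its end, in the units of the state.
- env.get_obs(): the state, without advancing time (a new reading comes with each control period).
- viewer.read_camera(name): name is "scene" or "top"; returns (picture, depth): 480x640x3 uint8, blue, green, red; 480x640 float32, m along the optical axis (not along the pixel's ray), 0 where there is no reading.
- viewer.calibration(name): a dict with "K" (3x3 intrinsics, pixels), "T" (4x4, takes a point from camera to world coordinates). Camera axes: x right, y up, looking along -z (the intrinsics and any distortion apply to the point x, -y, -z); pixel columns grow to the right and rows downward; lengths in m; the calibration is good to about 2 mm. A picture is of the moment at which its call begins. calibration takes no time and is no camera call.
- env.sign_off(): hands the job in; it is judged then, once.
The state is a dict: "time_s": time; "qpos": joint angles; "joint_velocities": joint speeds; "effort": joint torques, N m; "tool_pos": TCP position; "tool_rot": TCP orientation; "force": force on the tool from outside, world axes, zero at the start; "wrist_torque": the same for the moment, N m; "grip_width": finger opening in m; "grasp_force": force on a finger pad.
Only numpy, scipy, OpenCV 4.12 (cv2) and the standard library are available. Lean on these libraries where they do the work, as an engineer would, in place of code of your own. Each camera call takes 0.05 s, during which the arm holds its last target. There are 200 camera calls.

TASK

Take the yellow sprung depth gauge from its blue stand and press it, square across the channel of the aluminium clamp rail near the rail's middle, with its probe in the channel until the steel foot sits flat on both lands; hold it there for about a second with the foot pressing at roughly 5 to 15 N, never above 25 N. Read the depth, put the gauge back upright in its stand with the red-capped flag left at the reading, and push the black status slide fully to its green end if the channel is 15 mm deep or more, or fully to its red end if it is shallower. Leave the ink jar, tape roll and squeegee where they are.

Things in the scene. Friction and masses are not known exactly. Their poses are not given: they have to be found in the camera images.
- gauge_mid (a point): Centre of the loose yellow depth gauge, to be gripped here, 36 mm above the underside of its steel foot (62 mm in x, 40 mm in y, 8 mm thick); z points up. Housing 32 mm (x) by 26 mm (y), from 8 to 58 mm above the underside. Mass about 0.27 kg. A sprung probe sticks out under the foot, a red-capped flag out of the top (cap top 34 to 54 mm above this point).
- probe_tip (a point): Ball tip (6 mm diameter rod) of the gauge's probe, on the gauge's axis, 26 mm under the foot's underside when fully out (62 mm under gauge_mid).
- probe (a joint): How far the probe is pushed in, m: 0 fully out, 0.020 its hard stop. Spring 3 N at 0, rising 0.35 N per mm. With the foot flat on the rail, channel depth = 0.026 - probe.
- flag (a joint): Friction-held flag (0.6 N), a green rod with a red cap: the probe pushes it up and it stays at the highest push-in; m, channel depth = 0.026 - flag. 0 at the start. If it was pushed too far (probe pressed on a land), press its cap down with the gauge in its stand to zero it and measure again.
- flag_top (a point): Centre of the top of the flag's red cap (15 mm diameter); 70 mm + flag above the foot's underside.
- rail: Fixed aluminium clamp rail 74 mm (x) by 242 mm (y). Origin on its middle line, 45 mm below its flat top face (the lands). Four black clamp knobs (24 mm high, 29 mm across) stand on the top, 99 mm from the middle along y, 22 mm either side of the channel. Square across = the gauge's x axis along the rail's x axis, either way round.
- channel (a point): Middle of the mouth of the rail's open channel, level with the lands. The channel runs along the rail's y axis through the middle of its top: 9 mm wide with 2 mm chamfers; its floor (a brass strip, level, the same everywhere) lies somewhere from 8 to 22 mm below the lands.
- stand: Fixed blue stand of the gauge, 76 by 64 by 42 mm high, origin at the centre of its underside. Well 25 mm square and 38 mm deep in the middle of its top; the gauge's probe hangs in it and the foot lies on the top.
- status_base: Fixed aluminium track of the status slide, 40 mm (x) by 110 mm (y) by 14 mm high, origin at the centre of its underside. Green patch at its -y end, red patch at its +y end.
- status_top (a point): Centre of the top of the black grip on the track: 28 mm (x) by 20 mm (y), 40 mm high, its top 54 mm above the table.
- status (a joint): Position of that grip along the track's +y: 0 = fully at the green end, 0.060 m = fully at the red end; starts near the middle; friction about 1.5 N.
- ink_jar: Bystander: ink jar 64 mm across, 75 mm high, origin at the centre of its underside.
- tape_roll: Bystander: blue tape roll 90 mm across, 24 mm high, lying flat, origin at the centre of its underside.
- squeegee: Bystander: wooden squeegee lying flat, 190 mm along y, about 80 mm in x, 24 mm high, origin in the middle of its underside.

How it is judged:
By the outcome, as a careful person would: the job done as asked, in the order asked, and still so for the second after the job is handed in, with the robot touching nothing.
It also fails if it takes over 72 s, if anything falls off the work surface, if the arm or the gripper's body presses on something with over 40 N, if the wrist force passes 120 N, or if a joint passes its speed limit or range.

## Working session

There is one attempt and no reset: what is moved stays moved. The work goes in short steps, Python scripts to look and compute and a tool call to move; the robot and the scene stay as the last step left them, time stands still between calls to the robot, and variables do not carry over. Pictures are saved under pics/ and viewed, at most 10 in all, crops included, and the job is handed in when it is done.

Besides the shell and the picture viewer there is one more tool, called after ">>>" as a command line: name --argument value ..., lists and objects as JSON in quotes. arm_command: Moves the arm, as the interface text tells. Its arguments: {"type":"object","properties":{"series":{"type":"array"},"grip":{"type":"number"},"grip_force":{"type":"number"}},"required":["series"]}

```bash
mkdir -p pics; cat > h.py <<'E'
import numpy as np, cv2
from cell import env, viewer
def snap(n):
    im,d=viewer.read_camera(n); np.savez(f'{n}.npz',im=im,d=d); return im,d
def load(n):
    f=np.load(f'{n}.npz'); return f['im'],f['d']
def pts(n,d):
    c=viewer.calibration(n);K,T=np.array(c['K']),np.array(c['T'])
    v,u=np.mgrid[0:d.shape[0],0:d.shape[1]]
    P=np.stack([(u-K[0,2])/K[0,0]*d,-(v-K[1,2])/K[1,1]*d,-d],-1)
    return P@T[:3,:3].T+T[:3,3]
def ray(n,u,v,z):
    c=viewer.calibration(n);K,T=np.array(c['K']),np.array(c['T'])
    r=T[:3,:3]@np.array([(u-K[0,2])/K[0,0],-(v-K[1,2])/K[1,1],-1]);o=T[:3,3]
    return o+r*(z-o[2])/r[2]
E
python3 - <<'E'
from h import *
for n in('scene','top'):
    im,d=snap(n); cv2.imwrite(f'pics/{n}0.png',im)
    c=viewer.calibration(n); print(n,c.keys(),np.round(c['K'],1).tolist(),np.round(c['T'],3).tolist())
print(env.get_obs())
E
```

```text
scene dict_keys(['K', 'T']) [[588.5, 0.0, 315.4], [0.0, 588.5, 244.8], [0.0, 0.0, 1.0]] [[0.12, -0.801, 0.587, 1.269], [0.993, 0.089, -0.082, -0.116], [0.014, 0.593, 0.805, 1.026], [0.0, 0.0, 0.0, 1.0]]
top dict_keys(['K', 'T']) [[452.8, 0.0, 319.5], [0.0, 452.8, 230.4], [0.0, 0.0, 1.0]] [[-0.027, 0.997, -0.074, 0.542], [-1.0, -0.027, -0.003, -0.023], [-0.005, 0.074, 0.997, 0.946], [0.0, 0.0, 0.0, 1.0]]
{'time_s': 0.1, 'qpos': array([73.63226015, 18.43494319, -4.01628442, 83.16682478,  1.29506338,
       78.54028061, -3.26219453]), 'joint_velocities': array([-0.01367647, -0.17515196, -0.05752057, -0.2161918 ,  0.01460385,
       -0.03077579,  0.05663717]), 'effort': array([ 3.18075136e-04, -4.92568374e+01, -4.05514799e-01, -3.13401175e+01,
       -6.41794642e-02,  3.93938483e-02,  5.87557770e-05]), 'tool_pos': array([ 0.19176851, -0.62057607,  0.22957901]), 'tool_rot': array([-1.79903188e+02,  5.19759971e-03,  1.71758473e+01]), 'force': array([-0.27009457, -1.07149746, -0.17612707]), 'wrist_torque': array([0.04469977, 0.01834517, 0.05001133]), 'grasp_force': 0.0, 'grip_width': 0.08702198744190805}
```

View pics/scene0.png

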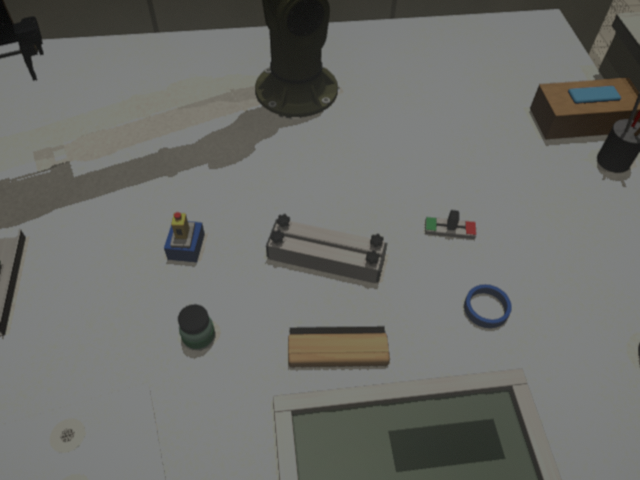

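View pics/top0.png

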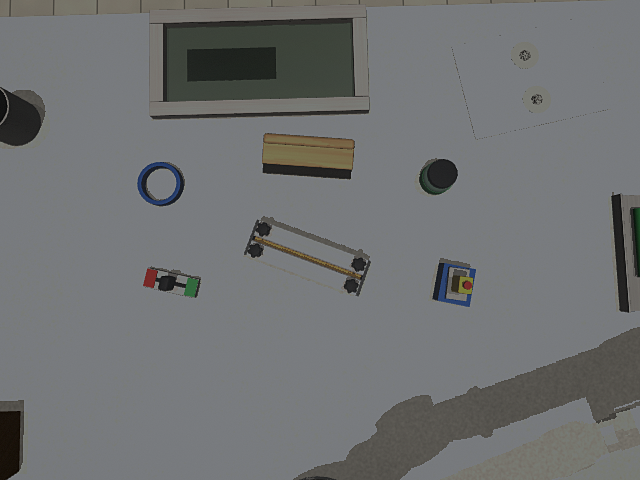

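The scene picture shows the gauge in its stand at about (180,230), the rail at (327,250) and the status slide at (452,222). In the top view the gauge is at (463,285), the rail's brass channel runs from (255,238) to (360,276), and the slide grip is at (167,283). Next I'll measure them.

```bash
python3 - <<'E'
from h import *
im,d=load('top'); P=pts('top',d); hsv=cv2.cvtColor(im,cv2.COLOR_BGR2HSV)
H,S,V=[hsv[...,i].astype(int) for i in range(3)]
v,u=np.mgrid[0:480,0:640]
def box(a,b,c,e): return (u>=a)&(u<=c)&(v>=b)&(v<=e)
def rect(name,m,z=None):
    q=P[m]; 
    if z is not None: q=np.array([ray('top',a,b,z) for a,b in zip(u[m],v[m])])
    r=cv2.minAreaRect((q[:,:2]*1000).astype(np.float32)); 
    print(name,m.sum(),'rect',np.round(r[0],1),np.round(r[1],1),round(r[2],1),'mean',np.round(q.mean(0)*1000,1),'zmed',np.round(np.median(P[m][:,2])*1000,1))
    return q
B=box(425,250,490,315)
rect('table',box(380,330,420,380))
rect('standtop depth',B&(abs(P[...,2]-.042)<.004)&(H>100)&(H<130)&(S>120),.042)
rect('stand+foot',B&(abs(P[...,2]-.046)<.008),.042)
rect('foot',B&(abs(P[...,2]-.050)<.003)&(S<90),.050)
rect('yellow',B&(H>20)&(H<35)&(S>120)&(P[...,2]>.09),.100)
rect('red',B&((H<8)|(H>172))&(S>120),.112)
R=box(235,205,380,305)
rect('lands',R&(abs(P[...,2]-.045)<.006),.045)
q=rect('brass',R&(H>8)&(H<28)&(S>90),None)
q=rect('brassz30',R&(H>8)&(H<28)&(S>90),.030)
w=np.linalg.svd(q[:,:2]-q[:,:2].mean(0))[2][0]; print('dir',np.degrees(np.arctan2(w[1],w[0])))
kn=(R&(V<75)&(P[...,2]>.058)).astype(np.uint8)
n,l,s,c=cv2.connectedComponentsWithStats(kn)
for i in range(1,n):
    if s[i,4]>40: rect('knob',l==i,.069)
T=box(135,260,210,305)
rect('green',T&(H>40)&(H<85)&(S>90),.014)
rect('redp',T&((H<8)|(H>172))&(S>90),.014)
rect('grip',T&(P[...,2]>.045),.054)
E
```

```text
table 2091 rect [ 430.5 -140.9] [301.2 119.6] 25.1 mean [ 351.4 -177.6    1. ] zmed -0.7
standtop depth 439 rect [ 494.1 -287.9] [63.7 74.9] 77.0 mean [ 490.8 -281.4   42. ] zmed 41.5
stand+foot 913 rect [ 493.9 -287.2] [65.1 75.7] 77.1 mean [ 493.7 -283.2   42. ] zmed 43.3
foot 363 rect [ 496.  -287.1] [41.1 61.8] 80.9 mean [ 496.5 -283.9   50. ] zmed 49.4
yellow 158 rect [ 496.2 -287.2] [24.6 31.2] 81.5 mean [ 496.6 -285.8  100. ] zmed 99.1
red 50 rect [ 496.1 -286.6] [12.7 13. ] 42.7 mean [ 496.1 -287.1  112. ] zmed 111.3Traceback (most recent call last):
  File "<stdin>", line 20, in <module>
  File "<stdin>", line 8, in rect
  File "h.py", line 13, in ray
    c=viewer.calibration(n);K,T=np.array(c['K']),np.array(c['T'])
ValueError: time passes only in moves, steps and waits
```

```bash
python3 - <<'E'
s=open('h.py').read()
s=s.replace("def snap","""import os
def cal(n):
    f=f'cal_{n}.npz'
    if not os.path.exists(f):
        c=viewer.calibration(n); np.savez(f,K=c['K'],T=c['T'])
    f=np.load(f); return f['K'],f['T']
def snap""",1).replace("c=viewer.calibration(n);K,T=np.array(c['K']),np.array(c['T'])","K,T=cal(n)")
s=s.replace("r=T[:3,:3]@np.array([(u-K[0,2])/K[0,0],-(v-K[1,2])/K[1,1],-1]);o=T[:3,3]\n    return o+r*(z-o[2])/r[2]",
"u,v=np.atleast_1d(u),np.atleast_1d(v); r=np.stack([(u-K[0,2])/K[0,0],-(v-K[1,2])/K[1,1],-np.ones(len(u))],-1)@T[:3,:3].T;o=T[:3,3]\n    return o+r*((z-o[2])/r[:,2])[:,None]")
s+='''
v,u=np.mgrid[0:480,0:640]
def box(a,b,c,e): return (u>=a)&(u<=c)&(v>=b)&(v<=e)
def rect(name,cam,m,z):
    q=ray(cam,u[m],v[m],z)
    r=cv2.minAreaRect((q[:,:2]*1000).astype(np.float32))
    print(name,m.sum(),'rect',np.round(r[0],1),np.round(r[1],1),round(r[2],1),'mean',np.round(q.mean(0)*1000,1)); return q
'''
open('h.py','w').write(s)
E
cat > m1.py <<'E'
from h import *
im,d=load('top'); P=pts('top',d); hsv=cv2.cvtColor(im,cv2.COLOR_BGR2HSV)
H,S,V=[hsv[...,i].astype(int) for i in range(3)]; Z=P[...,2]
R=box(235,205,380,305)
m=R&(abs(Z-.045)<.006); rect('lands','top',m,.045); print(np.median(Z[m]))
m=R&(H>8)&(H<28)&(S>90); q=rect('brass','top',m,.030); print('brass z',np.percentile(Z[m],[5,25,50,75]))
w=np.linalg.svd(q[:,:2]-q[:,:2].mean(0))[2][0]; print('dir',np.degrees(np.arctan2(w[1],w[0])))
n,l,s,c=cv2.connectedComponentsWithStats((R&(V<75)&(Z>.058)).astype(np.uint8))
for i in range(1,n):
    if s[i,4]>40: rect('knob','top',l==i,.069)
T=box(135,260,210,305)
rect('green','top',T&(H>40)&(H<85)&(S>90),.014)
rect('redp','top',T&((H<8)|(H>172))&(S>90),.014)
rect('grip','top',T&(Z>.045),.054)
E
python3 m1.py
```

```text
lands 2685 rect [555.4   6.9] [242.2  74.4] 68.3 mean [554.5   5.9  45. ]
0.049321819057721705
brass 463 rect [555.6   7.3] [226.8   8.3] 68.3 mean [555.6   7.2  30. ]
brass z [0.02797428 0.02937089 0.03048284 0.03150911]
dir -111.67969021922828
knob 142 rect [611.9  90.6] [27.8 25.1] 37.3 mean [612.3  90.2  69. ]
knob 143 rect [571.1 106.1] [24.3 27.7] 9.8 mean [571.1 106.6  69. ]
knob 135 rect [538.9 -93.4] [23.7 26. ] 7.9 mean [539.2 -93.2  69. ]
knob 139 rect [498.8 -77.1] [24.  27.5] 9.7 mean [498.5 -76.9  69. ]
green 189 rect [501.5 247.3] [21.5 35.8] 75.5 mean [501.4 247.3  14. ]
redp 191 rect [522.4 330.5] [22.1 35.7] 75.9 mean [522.4 330.6  14. ]
grip 175 rect [512.4 270.3] [ 81.  127.2] 1.7 mean [512.4 285.   54. ]
```

>>> arm_command --series '[[[30, -18, 0], 0], [[72, -42, 0], 0], [[115, -68, 0], 0], [[160, -94, 0], 0], [[195, -115, 0], 0]]' --grip -1

```text
time_s: 0.6
tool_pos: [0.346, -0.451, 0.2302]
tool_rot: [-180.0, -0.0, 17.3]
force: [0.9, 0.4, 0.3]
grip_width: 0.0871
grasp_force: 0.0
```

>>> arm_command --series '[[[42, -25, 0], 0.1], [[84, -50, 0], 0.2], [[126, -75, 0], 0.3], [[165, -98, 0], 0.4], [[194, -114, 0], 0.45]]'

```text
time_s: 1.1
tool_pos: [0.4978, -0.2838, 0.2303]
tool_rot: [-179.9, -0.0, -8.6]
force: [-0.3, -0.2, 0.5]
grip_width: 0.0868
grasp_force: 0.0
```

>>> arm_command --series '[[[0, 0, 0], 0], [[0, 0, 0], 0], [[0, 0, 0], 0], [[0, 0, 0], 0], [[0, 0, 0], 0]]'

```text
time_s: 1.6
tool_pos: [0.4951, -0.2887, 0.2305]
tool_rot: [180.0, 0.0, -8.7]
force: [-0.3, -0.3, -0.1]
grip_width: 0.087
grasp_force: 0.0
```

>>> arm_command --series '[[[0.5, -2, 25], 0], [[0.5, -2, 60], 0], [[0.5, -2, 95], 0], [[0.5, -2, 120], 0], [[0.5, -2, 135], 0]]'

```text
time_s: 2.1
tool_pos: [0.4951, -0.2855, 0.0932]
tool_rot: [-179.9, 0.2, -8.7]
force: [0.3, -0.4, 0.4]
grip_width: 0.087
grasp_force: 0.0
```

```bash
python3 - <<'E'
from h import *
im,d=snap('scene'); cv2.imwrite('pics/s1.png',cv2.resize(im[170:290,110:270],None,fx=5,fy=5,interpolation=cv2.INTER_CUBIC)); print(env.get_obs()['tool_pos'])
E
```

```text
[ 0.49434588 -0.28503302  0.09165273]
```

View pics/s1.png

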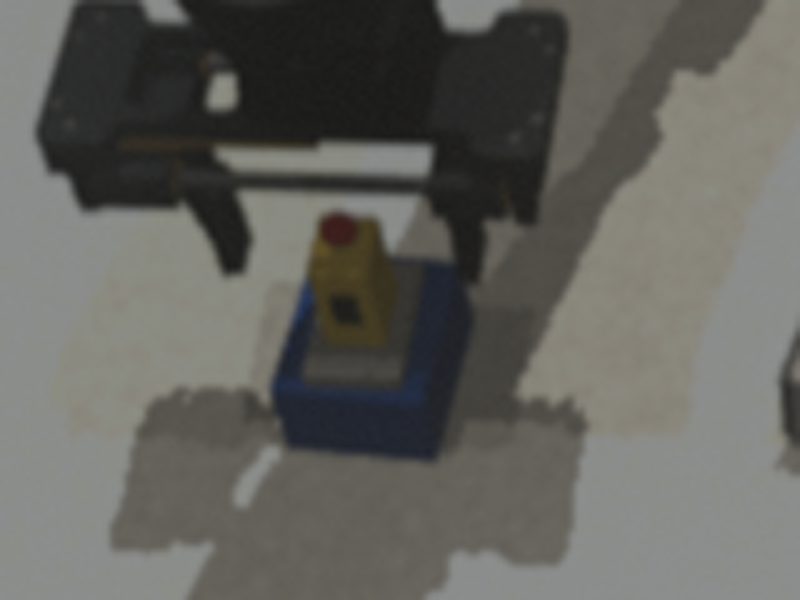

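The crop shows the open fingers straddling the gauge (fingertips at (235,270) and (472,280), red cap at (340,230)), so I'll lower and grip.

>>> arm_command --series '[[[1, 1, 8], 0], [[1, 1, 16], 0], [[1, 1, 22], 0], [[1, 1, 25], 0], [[1, 1, 25], 0]]'

```text
time_s: 2.65
tool_pos: [0.4976, -0.2865, 0.0705]
tool_rot: [-180.0, 0.0, -8.6]
force: [0.1, -0.1, 0.3]
grip_width: 0.0868
grasp_force: 0.0
```

>>> arm_command --series '[[[0, 0, 0], 0], [[0, 0, 0], 0], [[0, 0, 0], 0], [[0, 0, 0], 0], [[0, 0, 0], 0]]' --grip 1 --grip_force 40

```text
time_s: 3.15
tool_pos: [0.4976, -0.2866, 0.0707]
tool_rot: [180.0, -0.0, -8.6]
force: [0.1, -0.1, 0.2]
grip_width: 0.0552
grasp_force: 0.0
```

>>> arm_command --series '[[[0, 0, 0], 0], [[0, 0, 0], 0], [[0, 0, 0], 0], [[0, 0, 0], 0], [[0, 0, 0], 0]]'

```text
time_s: 3.65
tool_pos: [0.4976, -0.2871, 0.0706]
tool_rot: [180.0, -0.0, -8.6]
force: [-0.1, -0.4, 0.4]
grip_width: 0.0257
grasp_force: 40.0
```

>>> arm_command --series '[[[0, 0, -10], 0], [[0, 0, -30], 0], [[0, 0, -55], 0], [[0, 0, -78], 0], [[0, 0, -90], 0]]'

```text
time_s: 4.15
tool_pos: [0.4984, -0.2866, 0.1629]
tool_rot: [180.0, -0.1, -8.6]
force: [0.2, 0.2, -2.6]
grip_width: 0.0254
grasp_force: 40.0
```

>>> arm_command --series '[[[1, -20, 0], 0], [[3, -50, 0], 0], [[5, -85, 0], 0], [[6, -120, 0], 0], [[7, -150, 0], 0]]'

```text
time_s: 4.65
tool_pos: [0.5266, -0.1368, 0.1601]
tool_rot: [-180.0, 0.1, -8.5]
force: [0.8, -0.6, -1.9]
grip_width: 0.0259
grasp_force: 40.0
```

>>> arm_command --series '[[[2, -35, 0], 0.06], [[3, -70, 0], 0.12], [[5, -105, 0], 0.18], [[6, -133, 0], 0.21], [[7, -149.5, 0], 0.229]]'

```text
time_s: 5.15
tool_pos: [0.5557, 0.0111, 0.1602]
tool_rot: [-179.9, 0.1, -21.6]
force: [0.1, -0.2, -2.3]
grip_width: 0.0256
grasp_force: 40.0
```

>>> arm_command --series '[[[0, 0, 0], 0], [[0, 0, 0], 0], [[0, 0, 0], 0], [[0, 0, 0], 0], [[0, 0, 0], 0]]'

```text
time_s: 5.65
tool_pos: [0.5561, 0.0062, 0.1605]
tool_rot: [180.0, 0.0, -21.8]
force: [-0.1, -0.0, -2.4]
grip_width: 0.0256
grasp_force: 40.0
```

```bash
python3 - <<'E'
from h import *
im,d=snap('scene'); cv2.imwrite('pics/s2.png',cv2.resize(im[150:300,230:430],None,fx=4,fy=4,interpolation=cv2.INTER_CUBIC)); o=env.get_obs();print(o['tool_pos'],o['tool_rot'],o['force'])
E
```

```text
[0.55617492 0.00652549 0.16052364] [ 1.79982646e+02 -4.71522917e-04 -2.18043894e+01] [-0.05475898  0.7482982  -2.03555008]
```

View pics/s2.png

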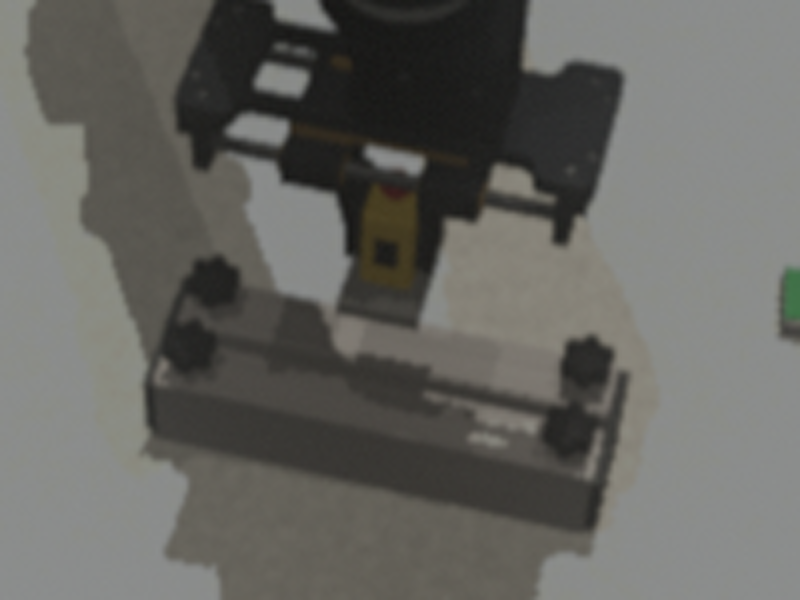

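The crop shows the gauge held above mid-rail (housing at (388,240)), with the rail's front face below it at (380,450). I'll use depth in this same view to check the offset from the channel.

```bash
cat > m2.py <<'E'
from h import *
im,d=load('scene'); P=pts('scene',d)*1000; hsv=cv2.cvtColor(im,cv2.COLOR_BGR2HSV)
H,S,V=[hsv[...,i].astype(int) for i in range(3)]; Z=P[...,2]
a=np.radians(68.3-90); e=np.array([np.cos(a),np.sin(a)]); n=np.array([-e[1],e[0]])
X=P[...,:2]@e; Y=P[...,:2]@n; c=np.array([555.4,7.0]); print('expected channel X,Y',c@e,c@n)
def st(name,m): 
    q=np.stack([X[m],Y[m],Z[m]],-1); print(name,m.sum(),'X pct10/50/90',np.round(np.percentile(q[:,0],[10,50,90]),1),'Y',np.round(np.percentile(q[:,1],[2,50,98]),1),'Z',np.round(np.percentile(q[:,2],[2,50,98]),1)); return q
y=box(310,190,345,225)&(H>18)&(H<36)&(S>100)&(d>0); q=st('yellow',y)
A=np.c_[q[:,1]-q[:,1].mean(),np.ones(len(q))]; print('yaw of face rel deg',np.degrees(np.arctan(np.linalg.lstsq(A,q[:,0],rcond=None)[0][0])))
R=box(265,235,390,285)&(d>0)
f=R&(Z<38)&(Z>10)&(X>500)&(abs(Y-c@n)<100)&(X<c@e+60)&(X>c@e+25)
q=st('railface',f)
A=np.c_[q[:,1]-q[:,1].mean(),np.ones(len(q))]; print('yaw rel deg',np.degrees(np.arctan(np.linalg.lstsq(A,q[:,0],rcond=None)[0][0])))
l=box(265,215,390,285)&(abs(X-c@e-18)<10)&(abs(Y-c@n)<75)&(Z<70); st('front land',l)
g=box(265,215,390,285)&(abs(Y-c@n)<75)&(abs(X-c@e)<30)&(Z<44)&(Z>15)&(X<c@e+8); st('groove',g)
E
python3 m2.py
```

```text
expected channel X,Y 513.452002929098 211.8612769906232
yellow 250 X pct10/50/90 [519.6 528.3 530.6] Y [199.5 211.9 224. ] Z [144.7 181.  193.7]
yaw of face rel deg 3.6559874580177554
railface 728 X pct10/50/90 [549.1 550.7 552.3] Y [116.3 213.1 307.9] Z [10.5 23.7 37.4]
yaw rel deg -0.0336733577406497
front land 583 X pct10/50/90 [523.3 531.6 539.5] Y [139.6 213.1 284. ] Z [47.9 51.6 55.2]
groove 140 X pct10/50/90 [507.1 508.8 510.5] Y [142.3 216.1 283. ] Z [35.4 40.7 43.9]
```

```bash
cat >> m2.py <<'E'
print('--')
for lo,hi in((145,160),(150,178),(160,175)):
    q=st('yel',y&(Z>lo)&(Z<hi)); 
m=y&(Z>148)&(Z<176)&(X>522); q=st('face',m); A=np.c_[q[:,1]-q[:,1].mean(),np.ones(len(q))]; print('yaw',np.degrees(np.arctan(np.linalg.lstsq(A,q[:,0],rcond=None)[0][0])))
E
python3 m2.py | sed -n '/--/,$p'
```

```text
--
yel 55 X pct10/50/90 [527.2 529.3 530.6] Y [199.3 212.1 223.2] Z [145.3 152.2 159.7]
yel 84 X pct10/50/90 [526.9 529.1 530.7] Y [199.1 214.3 224.3] Z [150.5 162.8 177.1]
yel 36 X pct10/50/90 [526.9 529.1 531. ] Y [199.3 217.5 224.2] Z [160.8 167.3 173.9]
face 87 X pct10/50/90 [527.  529.2 530.8] Y [199.1 213.8 224. ] Z [148.5 159.4 175.7]
yaw 1.010463441331431
```

>>> arm_command --series '[[[0.5, 0, 8], 0], [[0.5, 0, 20], 0], [[0.5, 0, 35], 0], [[0.5, 0, 47], 0], [[0.5, 0, 53], 0]]'

```text
time_s: 6.2
tool_pos: [0.5553, 0.0072, 0.1051]
tool_rot: [179.9, 0.2, -21.7]
force: [-1.2, 0.4, -2.5]
grip_width: 0.0259
grasp_force: 40.0
```

>>> arm_command --series '[[[0, 0, 2], 0], [[0, 0, 5], 0], [[0, 0, 8], 0], [[0, 0, 10], 0], [[0, 0, 10], 0]]'

```text
time_s: 6.7
tool_pos: [0.5567, 0.0072, 0.0975]
tool_rot: [180.0, 0.0, -21.7]
force: [0.2, -0.4, -2.6]
grip_width: 0.0257
grasp_force: 40.0
```

>>> arm_command --series '[[[0, 0, 2], 0], [[0, 0, 4], 0], [[0, 0, 6], 0], [[0, 0, 8], 0], [[0, 0, 8], 0]]'

```text
time_s: 7.2
tool_pos: [0.5564, 0.0072, 0.0891]
tool_rot: [180.0, 0.0, -21.7]
force: [0.1, -1.1, -2.6]
grip_width: 0.0259
grasp_force: 40.0
```

>>> arm_command --series '[[[0, 0, 1], 0], [[0, 0, 2], 0], [[0, 0, 3], 0], [[0, 0, 4], 0], [[0, 0, 4], 0]]'

```text
time_s: 7.7
tool_pos: [0.5567, 0.0072, 0.0855]
tool_rot: [180.0, -0.0, -21.7]
force: [-0.6, -0.6, -2.0]
grip_width: 0.0254
grasp_force: 40.0
```

>>> arm_command --series '[[[0, 0, 0.5], 0], [[0, 0, 1], 0], [[0, 0, 1.5], 0], [[0, 0, 2], 0], [[0, 0, 2], 0]]'

```text
time_s: 8.2
tool_pos: [0.5569, 0.0073, 0.0838]
tool_rot: [180.0, -0.0, -21.7]
force: [-1.2, 0.4, 1.5]
grip_width: 0.0257
grasp_force: 40.0
```

>>> arm_command --series '[[[0, 0, 0.5], 0], [[0, 0, 1], 0], [[0, 0, 1.5], 0], [[0, 0, 2], 0], [[0, 0, 2], 0]]'

```text
time_s: 8.7
tool_pos: [0.5568, 0.0073, 0.0816]
tool_rot: [-180.0, -0.0, -21.7]
force: [-0.8, -0.4, 2.3]
grip_width: 0.0256
grasp_force: 40.0
```

>>> arm_command --series '[[[0, 0, 0.5], 0], [[0, 0, 1], 0], [[0, 0, 1.5], 0], [[0, 0, 2], 0], [[0, 0, 2], 0]]'

```text
time_s: 9.2
tool_pos: [0.5568, 0.0072, 0.0795]
tool_rot: [180.0, -0.0, -21.7]
force: [-1.8, 0.0, 3.0]
grip_width: 0.0255
grasp_force: 40.0
```

>>> arm_command --series '[[[0, 0, 0.3], 0], [[0, 0, 0.6], 0], [[0, 0, 0.9], 0], [[0, 0, 1], 0], [[0, 0, 1], 0]]'

```text
time_s: 9.7
tool_pos: [0.5568, 0.0073, 0.0791]
tool_rot: [180.0, -0.0, -21.7]
force: [-2.1, -0.4, 6.3]
grip_width: 0.0256
grasp_force: 40.0
```

>>> arm_command --series '[[[0, 0, 0.1], 0], [[0, 0, 0.2], 0], [[0, 0, 0.3], 0], [[0, 0, 0.4], 0], [[0, 0, 0.4], 0]]'

```text
time_s: 10.2
tool_pos: [0.5568, 0.0072, 0.0791]
tool_rot: [180.0, -0.0, -21.7]
force: [-3.4, -0.8, 9.2]
grip_width: 0.0253
grasp_force: 40.0
```

>>> arm_command --series '[[[0, 0, 0.1], 0], [[0, 0, 0.2], 0], [[0, 0, 0.3], 0], [[0, 0, 0.3], 0], [[0, 0, 0.3], 0]]'

```text
time_s: 10.7
tool_pos: [0.5568, 0.0072, 0.0791]
tool_rot: [180.0, -0.0, -21.7]
force: [-3.4, -1.0, 10.5]
grip_width: 0.0258
grasp_force: 40.0
```

>>> arm_command --series '[[[0, 0, 0], 0], [[0, 0, 0], 0], [[0, 0, 0], 0], [[0, 0, 0], 0], [[0, 0, 0], 0]]'

```text
time_s: 11.2
tool_pos: [0.5568, 0.0072, 0.0791]
tool_rot: [180.0, -0.0, -21.7]
force: [-3.9, -1.4, 11.5]
grip_width: 0.0258
grasp_force: 40.0
```

>>> arm_command --series '[[[0, 0, 0], 0], [[0, 0, 0], 0], [[0, 0, 0], 0], [[0, 0, 0], 0], [[0, 0, 0], 0]]'

```text
time_s: 11.7
tool_pos: [0.5568, 0.0072, 0.0791]
tool_rot: [180.0, -0.0, -21.7]
force: [-3.8, -0.1, 10.7]
grip_width: 0.0262
grasp_force: 40.0
```

>>> arm_command --series '[[[0, 0, 0], 0], [[0, 0, 0], 0], [[0, 0, 0], 0], [[0, 0, 0], 0], [[0, 0, 0], 0]]'

```text
time_s: 12.2
tool_pos: [0.5568, 0.0072, 0.0791]
tool_rot: [180.0, -0.0, -21.7]
force: [-3.8, -1.3, 10.6]
grip_width: 0.0258
grasp_force: 40.0
```

```bash
python3 - <<'E'
from h import *
im,d=snap('scene'); cv2.imwrite('pics/s3.png',cv2.resize(im[170:290,250:410],None,fx=5,fy=5,interpolation=cv2.INTER_CUBIC)); o=env.get_obs();print(o['tool_pos'],o['tool_rot'],o['force'],o['wrist_torque'])
E
```

```text
[0.55683843 0.00722678 0.07911956] [ 1.79970986e+02 -2.39255089e-02 -2.17299255e+01] [-3.11283428 -1.81930412 11.38457976] [0.03253909 0.8665254  0.02112446]
```

View pics/s3.png

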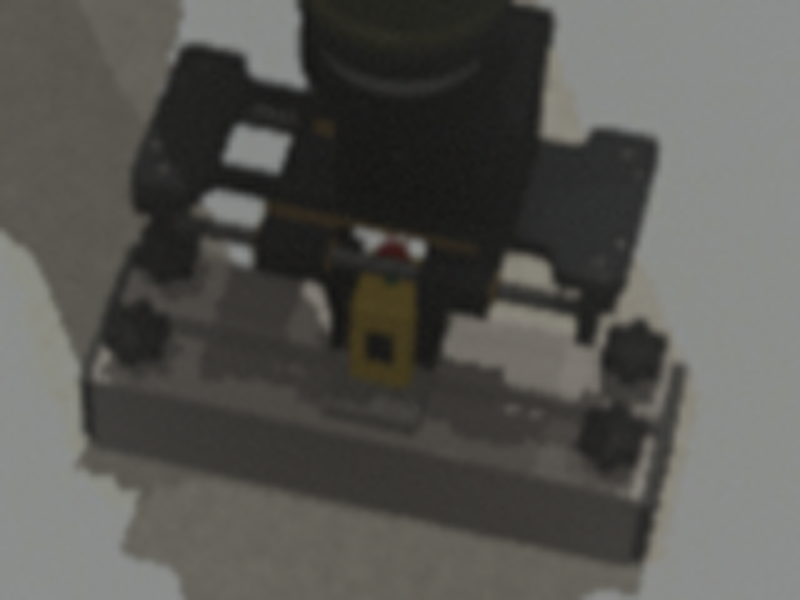

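The crop shows the foot flat on both lands (foot edge around (370,415)) and a strip of green rod under the red cap at (393,250). The force trend gives a push-in of about 6 mm, so a depth of about 20 mm. I'll lift straight out and carry it back.

>>> arm_command --series '[[[0, 0, -8], 0], [[0, 0, -25], 0], [[0, 0, -50], 0], [[0, 0, -74], 0], [[0, 0, -86], 0]]'

```text
time_s: 12.75
tool_pos: [0.5572, 0.0074, 0.1651]
tool_rot: [-180.0, -0.1, -21.7]
force: [0.7, 0.6, -2.5]
grip_width: 0.0256
grasp_force: 40.0
```

>>> arm_command --series '[[[4, 20, 0], 0], [[9, 50, 0], 0], [[15, 85, 0], 0], [[22, 120, 0], 0], [[27, 148, 0], 0]]'

```text
time_s: 13.25
tool_pos: [0.5256, -0.1426, 0.1626]
tool_rot: [179.9, 0.1, -21.8]
force: [-0.1, 0.6, -4.7]
grip_width: 0.0256
grasp_force: 40.0
```

>>> arm_command --series '[[[6, 35, 0], -0.06], [[13, 70, 0], -0.12], [[19, 105, 0], -0.18], [[24, 133, 0], -0.21], [[27, 147, 0], -0.229]]'

```text
time_s: 13.75
tool_pos: [0.4954, -0.2903, 0.1624]
tool_rot: [180.0, 0.1, -8.8]
force: [-0.2, 0.4, -2.8]
grip_width: 0.0258
grasp_force: 40.0
```

>>> arm_command --series '[[[0, 0, 0], 0], [[0, 0, 0], 0], [[0, 0, 0], 0], [[0, 0, 0], 0], [[0, 0, 0], 0]]'

```text
time_s: 14.25
tool_pos: [0.4981, -0.2857, 0.1639]
tool_rot: [-180.0, -0.0, -8.5]
force: [0.6, -0.4, -2.7]
grip_width: 0.0256
grasp_force: 40.0
```

>>> arm_command --series '[[[-1, 1, 12], 0], [[-1, 1, 32], 0], [[-1, 1, 56], 0], [[-1, 1, 76], 0], [[-1, 1, 87], 0]]'

```text
time_s: 14.75
tool_pos: [0.495, -0.2868, 0.0741]
tool_rot: [-179.9, 0.2, -8.6]
force: [0.7, 0.9, -3.6]
grip_width: 0.0259
grasp_force: 40.0
```

>>> arm_command --series '[[[0, 0, 1.5], 0], [[0, 0, 3], 0], [[0, 0, 4], 0], [[0, 0, 5], 0], [[0, 0, 5], 0]]'

```text
time_s: 15.25
tool_pos: [0.4969, -0.2879, 0.0725]
tool_rot: [180.0, -0.1, -8.6]
force: [0.5, 0.6, -3.5]
grip_width: 0.0259
grasp_force: 40.0
```

>>> arm_command --series '[[[0, 0, 0.4], 0], [[0, 0, 0.8], 0], [[0, 0, 1.2], 0], [[0, 0, 1.6], 0], [[0, 0, 1.6], 0]]'

```text
time_s: 15.75
tool_pos: [0.4966, -0.2877, 0.0706]
tool_rot: [180.0, -0.0, -8.6]
force: [-2.2, 0.1, 0.7]
grip_width: 0.0255
grasp_force: 40.0
```

>>> arm_command --series '[[[0, 0, 0.2], 0], [[0, 0, 0.4], 0], [[0, 0, 0.6], 0], [[0, 0, 0.6], 0], [[0, 0, 0.6], 0]]'

```text
time_s: 16.25
tool_pos: [0.4966, -0.2877, 0.0706]
tool_rot: [180.0, -0.0, -8.6]
force: [-3.6, 0.7, 6.4]
grip_width: 0.0257
grasp_force: 40.0
```

Seated at 70.6 mm, the same height as when it was gripped. Releasing.

>>> arm_command --series '[[[0, 0, -0.4], 0], [[0, 0, -0.4], 0], [[0, 0, -0.4], 0], [[0, 0, -0.4], 0], [[0, 0, -0.4], 0]]' --grip -1

```text
time_s: 16.75
tool_pos: [0.4966, -0.2876, 0.0699]
tool_rot: [180.0, -0.0, -8.6]
force: [-0.3, 0.2, 0.1]
grip_width: 0.0573
grasp_force: 0.0
```

>>> arm_command --series '[[[0, 0, 0], 0], [[0, 0, 0], 0], [[0, 0, 0], 0], [[0, 0, 0], 0], [[0, 0, 0], 0]]'

```text
time_s: 17.25
tool_pos: [0.4965, -0.2876, 0.07]
tool_rot: [180.0, -0.0, -8.6]
force: [0.3, -0.1, -0.6]
grip_width: 0.0861
grasp_force: 0.0
```

>>> arm_command --series '[[[0, 0, -10], 0], [[0, 0, -35], 0], [[0, 0, -70], 0], [[0, 0, -105], 0], [[0, 0, -125], 0]]'

```text
time_s: 17.75
tool_pos: [0.4978, -0.2881, 0.1992]
tool_rot: [179.9, -0.3, -8.6]
force: [0.1, -0.3, -0.0]
grip_width: 0.087
grasp_force: 0.0
```

>>> arm_command --series '[[[-3, -25, 0], 0], [[-7, -60, 0], 0], [[-13, -105, 0], 0], [[-18, -150, 0], 0], [[-23, -190, 0], 0]]' --grip 1

```text
time_s: 18.25
tool_pos: [0.5023, -0.0939, 0.1961]
tool_rot: [180.0, -0.1, -8.6]
force: [1.1, 0.7, 0.2]
grip_width: 0.055
grasp_force: 0.0
```

>>> arm_command --series '[[[-5, -40, 0], 0], [[-10, -80, 0], 0], [[-15, -120, 0], 0], [[-20, -160, 0], 0], [[-24, -195, 0], 0]]'

```text
time_s: 18.75
tool_pos: [0.5075, 0.1025, 0.1961]
tool_rot: [-180.0, -0.1, -8.5]
force: [0.5, 0.8, 0.3]
grip_width: 0.0151
grasp_force: 0.0
```

>>> arm_command --series '[[[-5, -40, 0], 0.03], [[-10, -75, 0], 0.06], [[-15, -100, 0], 0.096], [[-16, -115, 0], 0.096], [[-16, -120, 0], 0.096]]'

```text
time_s: 19.25
tool_pos: [0.5094, 0.2236, 0.1958]
tool_rot: [-179.9, -0.0, -13.9]
force: [-0.2, -0.6, 0.2]
grip_width: 0.0003
grasp_force: 0.0
```

```bash
python3 - <<'E'
from h import *
im,d=snap('scene'); a=cv2.resize(im[190:270,150:220],None,fx=7,fy=7,interpolation=cv2.INTER_CUBIC); cv2.imwrite('pics/s4.png',a)
print(env.get_obs()['tool_pos'])
P=pts('scene',d)*1000; hsv=cv2.cvtColor(im,cv2.COLOR_BGR2HSV); H,S=hsv[...,0].astype(int),hsv[...,1].astype(int)
r=box(165,200,200,235)&((H<8)|(H>172))&(S>100); print('cap z',np.percentile(P[r][:,2],[50,75,90]))
im,d=snap('top'); P=pts('top',d)*1000; hsv=cv2.cvtColor(im,cv2.COLOR_BGR2HSV); H,S=hsv[...,0].astype(int),hsv[...,1].astype(int)
B=box(425,250,490,315); r=B&((H<8)|(H>172))&(S>100); print('cap z top',r.sum(),np.percentile(P[r][:,2],[25,50,75])); rect('cap','top',r,.118)
rect('foot','top',B&(abs(P[...,2]-50)<3)&(S<90),.05)
y=B&(H>20)&(H<35)&(S>120)&(P[...,2]>90);rect('yellow','top',y,.1);print(np.median(P[y][:,2]))
T=box(135,255,215,310); rect('grip','top',T&(P[...,2]>45)&(P[...,2]<60)&(S<80),.054)
E
```

```text
[0.50964674 0.22296334 0.19562966]
cap z [117.77972818 119.22710662 120.37012129]
cap z top 49 [115.54692628 116.55568008 117.68736493]
cap 49 rect [ 495.5 -285.6] [12.7 12.6] 88.5 mean [ 495.5 -286.2  118. ]
foot 352 rect [ 495.1 -286.2] [40.8 61.7] 81.4 mean [ 495.8 -283.4   50. ]
yellow 156 rect [ 495.4 -286.2] [25.  30.7] 81.3 mean [ 495.6 -284.2  100. ]
99.13054177371522
grip 0 rect [0. 0.] [0. 0.] 0.0 mean [nan nan nan]h.py:28: RuntimeWarning: Mean of empty slice.
  print(name,m.sum(),'rect',np.round(r[0],1),np.round(r[1],1),round(r[2],1),'mean',np.round(q.mean(0)*1000,1)); return q
  ret = um.true_divide(
```

View pics/s4.png

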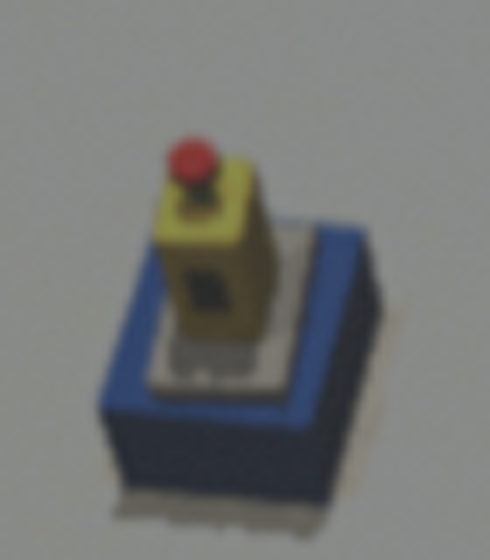

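The crop shows the gauge upright in its stand with the foot flat, and green rod visible under the cap at (193,160). The flag rose about 5.3 mm, so the depth is about 20.7 mm and the slide goes to green. I'll come down on the +y side of the grip.

>>> arm_command --series '[[[-3, -25, 0], 0], [[-6, -55, 0], 0], [[-10, -85, 0], 0], [[-12, -102, 0], 0], [[-13, -108, 0], 0]]'

```text
time_s: 19.85
tool_pos: [0.5236, 0.3296, 0.195]
tool_rot: [-180.0, 0.0, -14.1]
force: [0.0, 0.5, -0.2]
grip_width: 0.0002
grasp_force: 0.0
```

>>> arm_command --series '[[[0, 0, 15], 0], [[0, 0, 40], 0], [[0, 0, 70], 0], [[0, 0, 95], 0], [[0, 0, 105], 0]]'

```text
time_s: 20.35
tool_pos: [0.5224, 0.325, 0.0862]
tool_rot: [179.7, 0.2, -14.3]
force: [-0.6, -0.0, 0.0]
grip_width: 0.0002
grasp_force: 0.0
```

```bash
python3 - <<'E'
from h import *
im,d=snap('scene'); cv2.imwrite('pics/s5.png',cv2.resize(im[150:270,380:540],None,fx=5,fy=5,interpolation=cv2.INTER_CUBIC)); o=env.get_obs();print(o['tool_pos'],o['tool_rot'])
E
```

```text
[0.52225325 0.32535344 0.0860119 ] [179.69518033   0.20537888 -14.23541662]
```

View pics/s5.png

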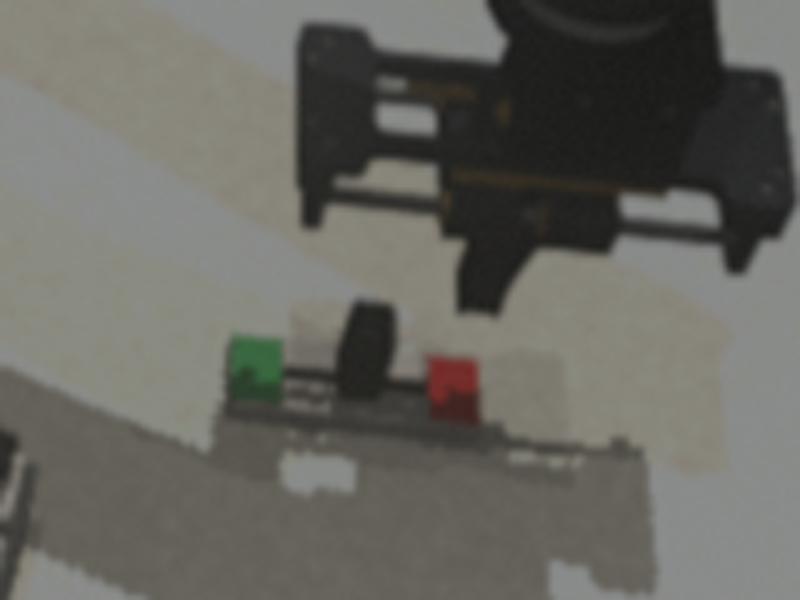

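The closed fingers at (480,310) are clear on the red side of the grip at (368,350), so I'll lower and push toward green.

>>> arm_command --series '[[[0, 0, 10], 0], [[0, 0, 25], 0], [[0, 0, 40], 0], [[0, 0, 50], 0], [[0, 0, 50], 0]]'

```text
time_s: 20.9
tool_pos: [0.5224, 0.3282, 0.038]
tool_rot: [179.9, 0.1, -14.1]
force: [0.2, -0.8, 0.5]
grip_width: 0.0005
grasp_force: 0.0
```

>>> arm_command --series '[[[0, 6, 0], 0], [[0, 14, 0], 0], [[0, 22, 0], 0], [[0, 28, 0], 0], [[0, 32, 0], 0]]'

```text
time_s: 21.4
tool_pos: [0.516, 0.2976, 0.0406]
tool_rot: [-179.9, -0.1, -14.1]
force: [0.8, 2.1, 0.7]
grip_width: 0.0003
grasp_force: 0.8
```

>>> arm_command --series '[[[0, 1, 0], 0], [[0, 2, 0], 0], [[0, 3, 0], 0], [[0, 4, 0], 0], [[0, 4, 0], 0]]'

```text
time_s: 21.9
tool_pos: [0.515, 0.2942, 0.0401]
tool_rot: [-180.0, -0.0, -14.1]
force: [1.4, 0.6, 1.9]
grip_width: 0.0006
grasp_force: 0.9
```

>>> arm_command --series '[[[0, 1, 0], 0], [[0, 2.5, 0], 0], [[0, 4, 0], 0], [[0, 5, 0], 0], [[0, 5, 0], 0]]'

```text
time_s: 22.4
tool_pos: [0.5135, 0.2889, 0.0399]
tool_rot: [180.0, 0.0, -14.1]
force: [1.2, 1.5, 1.2]
grip_width: 0.0006
grasp_force: 0.7
```

>>> arm_command --series '[[[0, 1, 0], 0], [[0, 2, 0], 0], [[0, 3, 0], 0], [[0, 3, 0], 0], [[0, 3, 0], 0]]'

```text
time_s: 22.9
tool_pos: [0.5127, 0.2861, 0.0399]
tool_rot: [180.0, 0.0, -14.1]
force: [0.9, -0.1, 0.7]
grip_width: 0.0004
grasp_force: 0.5
```

>>> arm_command --series '[[[0, 0.7, 0], 0], [[0, 1.5, 0], 0], [[0, 2, 0], 0], [[0, 2, 0], 0], [[0, 2, 0], 0]]'

```text
time_s: 23.4
tool_pos: [0.5122, 0.2843, 0.0399]
tool_rot: [180.0, 0.0, -14.1]
force: [1.1, 0.3, -0.1]
grip_width: 0.0001
grasp_force: 0.6
```

>>> arm_command --series '[[[0, 0.7, 0], 0], [[0, 1.5, 0], 0], [[0, 2, 0], 0], [[0, 2, 0], 0], [[0, 2, 0], 0]]'

```text
time_s: 23.9
tool_pos: [0.5117, 0.2823, 0.0399]
tool_rot: [180.0, 0.0, -14.1]
force: [1.0, 1.6, -0.0]
grip_width: 0.0003
grasp_force: 0.5
```

>>> arm_command --series '[[[0, 0.7, 0], 0], [[0, 1.5, 0], 0], [[0, 2, 0], 0], [[0, 2, 0], 0], [[0, 2, 0], 0]]'

```text
time_s: 24.4
tool_pos: [0.5113, 0.2804, 0.04]
tool_rot: [180.0, 0.0, -14.1]
force: [2.7, 0.8, -0.0]
grip_width: 0.0004
grasp_force: 0.5
```

>>> arm_command --series '[[[0, 0.7, 0], 0], [[0, 1.5, 0], 0], [[0, 2, 0], 0], [[0, 2, 0], 0], [[0, 2, 0], 0]]'

```text
time_s: 24.9
tool_pos: [0.5108, 0.2784, 0.04]
tool_rot: [180.0, 0.0, -14.1]
force: [0.5, 0.4, 0.0]
grip_width: 0.0005
grasp_force: 0.5
```

```bash
python3 - <<'E'
from h import *
im,d=snap('scene'); cv2.imwrite('pics/s6.png',cv2.resize(im[150:270,380:540],None,fx=5,fy=5,interpolation=cv2.INTER_CUBIC))
E
```

View pics/s6.png

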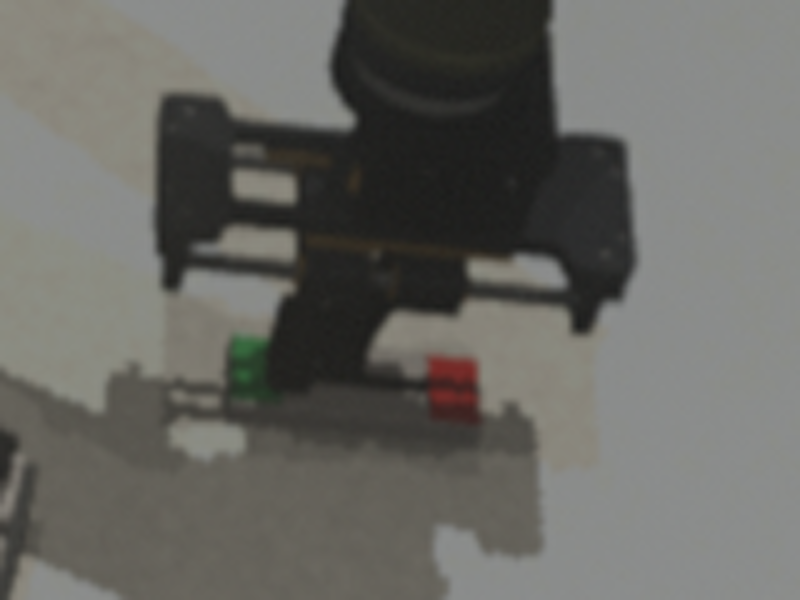

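The grip (left edge now at 270, previously 338) has reached the green patch. No stop has been felt yet, so I'll keep pushing.

>>> arm_command --series '[[[0, 0.7, 0], 0], [[0, 1.5, 0], 0], [[0, 2, 0], 0], [[0, 2, 0], 0], [[0, 2, 0], 0]]'

```text
time_s: 25.45
tool_pos: [0.5106, 0.2778, 0.0402]
tool_rot: [-179.9, -0.0, -14.1]
force: [1.2, 4.3, -2.8]
grip_width: 0.0005
grasp_force: 2.1
```

>>> arm_command --series '[[[0, 0.7, 0], 0], [[0, 1.5, 0], 0], [[0, 2, 0], 0], [[0, 2, 0], 0], [[0, 2, 0], 0]]'

```text
time_s: 25.95
tool_pos: [0.5104, 0.2776, 0.0404]
tool_rot: [-179.7, -0.1, -14.0]
force: [4.1, 8.3, -4.4]
grip_width: 0.0003
grasp_force: 3.6
```

The slide is at its end stop: the force rose to about 9 N with no further travel. I'll back off, rise and check.

>>> arm_command --series '[[[0, -3, 0], 0], [[0, -8, 0], 0], [[0, -14, 0], 0], [[0, -14, -20], 0], [[0, -14, -50], 0]]'

```text
time_s: 26.45
tool_pos: [0.5116, 0.2873, 0.0885]
tool_rot: [179.8, 0.2, -14.1]
force: [0.9, -0.2, 0.1]
grip_width: 0.0006
grasp_force: 0.0
```

>>> arm_command --series '[[[0, -10, -30], 0], [[0, -25, -65], 0], [[0, -50, -85], 0], [[0, -80, -95], 0], [[0, -100, -100], 0]]'

```text
time_s: 26.95
tool_pos: [0.538, 0.3873, 0.1915]
tool_rot: [-179.9, -0.1, -14.1]
force: [-0.5, 0.7, -0.3]
grip_width: 0.0006
grasp_force: 0.0
```

```bash
python3 - <<'E'
from h import *
im,d=snap('scene'); cv2.imwrite('pics/s7.png',im[130:370,110:550]); o=env.get_obs();print(o['time_s'],o['tool_pos'])
E
```

```text
27.0 [0.53745764 0.39072253 0.19162397]
```

View pics/s7.png

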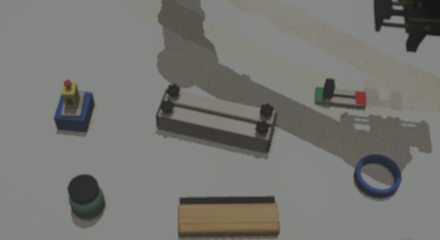

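The picture shows the slide grip against the green patch at (328,90), the gauge upright in its stand at (70,100), and the jar, tape and squeegee where they were. Handing in.

```bash
python3 -c "
from cell import env
print(env.sign_off())"
```

```text
the job is handed in; nothing more can be done
None
```

The job is handed in: I measured the channel at about 20.7 mm deep (over 15 mm), put the gauge back upright in its stand with the flag at the reading, and pushed the slide fully to its green end.

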